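# Dispense the red ball from the tipping parts carousel

### The job

Lift the orange cup up and off its hook and stand it upright on the yellow-outlined square under the carousel's spout. Turn the carousel by its crank knob to bring the red ball's compartment to the spout. With the cup in place, tip the carousel by its rear bar so that only the red ball drops into the cup, and bring the carousel back level, without touching the balls with the gripper; leave the other things on the bench where they are.

Things in the scene. Friction and masses are not known exactly. Their poses are not given: they have to be found in the camera images.
- carousel: Fixed base of the tipping parts carousel: grey plate 285x116x5 mm. Origin on the worktop under the drum's axis; its -x axis points toward the spout (plate spans x -225 to +60 mm), z up. On it stands a blue round drum (radius 81 mm, wall top 157 mm high) with an open steel chute (the spout, 41 mm wide inside) toward -x and a black tipping bar behind. Everything on it turns with its yaw.
- rotor (a joint): Angle (rad) of the white rotor in the drum, counter-clockwise from above positive, limits +-6.5, starts within +-0.2; light friction (1 N at the crank), stays where left. At 0 its six compartments are centred at 0, 60, 120, 180 (the spout), 240, 300 degrees in the carousel's frame and the crank stands at 90 degrees (+y). A compartment centred on the spout within 0.2 rad pours cleanly.
- frame (a joint): Tilt of the drum, rad: 0 level, on its rear rest; at most 0.75, spout down. Friction hinge, moved by about 5 N at the bar; it stays where it is left, so lead it back down to 0 by the bar. The chute floor rises 20 degrees outward, so a ball leaves only above about 0.4; led over 2 to 3 s to 0.65 or more and kept there 0.5 s it pours surely.
- crank (a point): Grip point on the crank knob: upright black rod, diameter 12 mm, on the rotor 45 mm from the rotor's axis. This point is 190 mm above the worktop when level, 16 mm below the rod's top; the rod is free from 164 mm height up. Moves with the rotor.
- axis (a point): Point on the drum's axis at the rotor's floor, 132 mm above the worktop (fixed to the base). Round it lie the rotor's six open wedge compartments, 15 to 75 mm from the axis, between dividers 3 mm thick and 25 mm high; one 20 mm ball in each.
- tip_bar (a point): Middle of the tipping bar behind the drum: black round bar, diameter 12 mm, 62 mm free length, parallel to the carousel's y axis, 130 mm behind the drum's axis (+x), 140 mm above the worktop when level, 43 mm clear of the drum wall. Moves with the drum about tip_hinge; it can turn in the fingers, so the tool may stay upright.
- tip_hinge (a point): Middle of the tip hinge's axis, parallel to the carousel's y axis, at x -65 mm, z 30 mm in the carousel's frame. Tipping lifts the bar and carries it toward -x.
- spout_lip (a point): Outer end of the chute floor; moves with the drum. Level: 109 mm from the drum's axis, 144 mm high; at 0.65 rad about 60 mm farther out and 92 mm high.
- landing (a point): Centre of the yellow-outlined square (about 80 mm) on the base plate under the spout, 5 mm above the worktop, at x -175 mm in the carousel's frame. The cup goes here; a ball falls 20 mm or so either side of it.
- stand: Fixed hook stand: upright grey plate 36 mm wide, 127 mm high, 8 mm thick, on a dark foot. A steel hook (7 mm rod) sticks out to the stand's -x from the plate at 115 mm height and turns up 7 mm at its end.
- cup: Open orange cup 70 (x) x 60 (y) x 50 mm (z), walls 3 mm, 0.12 kg; origin at the centre of its underside, z up. Its +x face has a hanging tab, 6 mm thick, 83 mm high, 36 mm wide, with a window 18 mm wide at 50 to 74 mm height, through which the hook goes; underside 45 mm above the worktop. Lift it 12 mm (8 to 16) straight up, then 30 mm to its own -x. Pinch it across y near the rim.
- ball_black: Black ball, 20 mm, 15 g; origin at its centre. Stays in the carousel. Starts in the compartment at the spout.
- ball_red: Red ball, 20 mm, 15 g; origin at its centre. The one to dispense. Starts in any compartment but the one at the spout.
- ball_blue: Blue ball, 20 mm, 15 g; origin at its centre. Stays in the carousel. Starts in any compartment but the one at the spout.
- ball_green: Green ball, 20 mm, 15 g; origin at its centre. Stays in the carousel. Starts in any compartment but the one at the spout.
- ball_yellow: Yellow ball, 20 mm, 15 g; origin at its centre. Stays in the carousel. Starts in any compartment but the one at the spout.
- ball_grey: Steel-grey ball, 20 mm, 15 g; origin at its centre. Stays in the carousel. Starts in any compartment but the one at the spout.
- tape_measure: Bystander: yellow pocket tape measure, 47x78x64 mm; origin at the centre of its underside. Leave it where it is.
- glue_stick: Bystander: upright glue stick, red cap, 29x29x96 mm; origin at the centre of its underside. Leave it where it is.
- stapler: Bystander: black stapler, 36x148x46 (long along its y) mm; origin at the centre of its underside. Leave it where it is.
- tape_red: Bystander: small red tape roll lying flat, 67 across, 18 high mm; origin at the centre of its underside. Leave it where it is.
- small_carton_2: Bystander: small brown carton, 66x87x44 mm; origin at the centre of its underside. Leave it where it is.
- marker_black: Bystander: black and white marker lying down, 20x138x20 (long along its y) mm; origin at the centre of its underside. Leave it where it is.
Things that resemble listed ones, but are neither listed nor needed, are in the scene too. Leave any green or purple look-alike of the cup alone.

How it is judged:
By the outcome, as a careful person would: the job done as asked, in the order asked, and still so for the second after the job is handed in, with the robot touching nothing.
It also fails if it takes over 72 s, if anything falls off the work surface, if the arm or the gripper's body presses on something with over 40 N, if the wrist force passes 120 N, or if a joint passes its speed limit or range.

### The arm

A 6-joint arm with a two-finger parallel gripper is mounted at the origin on a cart in front of the work surface, level with it; the furniture and walls round the work are solid. World frame = base frame: x ahead of the robot, y to its left, z up, the work surface at z = 0. Lengths are in m, angles in rad, forces in N, time in s.
With the tool pointing down it reaches from about 0.275 to 1 m from the base axis. Payload 8.4 kg.
Tool frame: the origin (TCP) lies on the centre line of the jaws, within the pads' length; the fingertips stand 17 mm ahead of it and the grasp point (between the pads) lies 2 mm behind it (bot.tcp_to_tips is the z of the fingertips in the tool frame, in m); z points along the fingers, y is the line along which they close (so a half turn about z gives the same grasp; the last joint's range is limited). The gripper opens to 85 mm and grips with 20 to 120 N. Pads are 22 mm wide; open, the fingers measure 114 mm over their backs; the gripper's body (76 mm by 85 mm) begins 54 mm behind the grasp point. The pads swing forward as they close: fully open they stand 13 mm farther back than shut.
Start: joints at [-1.275, 0.353, 1.633, -0, 1.155, -0.002], TCP at [0.183, -0.597, 0.248] pointing down, gripper open.
Joint ranges: [-2.63, 2.63], [-0.92, 2.1], [0.06, 2.66], [-1.3, 4.44], [0, 2.69], [-3.02, 3.02]. Speed limits (rad/s): [2.22, 2.22, 2.79, 3.14, 3.14, 3.14].

### API

Orientations are given as a unit quaternion [x, y, z, w].
In Python, from workcell import bot, hand, kinematics, get_obs, vision, hand_in gives the robot as it stands. The module is installed in compiled form; this text tells all that it offers. Calls block until the motion is done:
- bot.reach(position, orientation): joint-space move of the TCP to a pose.
- bot.servo_line(position, ori=None, velocity=0.15): straight line of the TCP; ori=None keeps the orientation; velocity is the mean speed in m/s.
- bot.goto_joints(angles): joint-space move.
- hand.move_gripper(opening, strength=None): finger opening in m; strength is the grip in N (None keeps the last); returns when the fingers have stopped.
- bot.dwell(seconds).
- kinematics.solve_ik(position, orientation): joint angles nearest the present ones, or None.
- get_obs(): the state.
- vision.read_camera(name): name is "scene" or "top"; returns a dict with "frame" (400x640x3 uint8, red, green, blue), "intrinsics" (3x3 intrinsics, pixels), "dist" ([k1, k2, p1, p2, k3] as OpenCV has them; the pictures are not rectified), "view" (4x4, takes a point from world to camera coordinates). Camera axes: x right, y down, z forward; pixel columns grow to the right and rows downward; lengths in m; the calibration is good to about 2 mm. A picture is of the moment at which its call begins. There is no depth.
A pose or a line that the arm cannot do raises bot.IKError and nothing moves.
- hand_in(): hands the job in; it is judged then, once.
The state is a dict: "time_s": time; "joint_pos": joint angles; "joint_vel": joint speeds; "joint_efforts": joint torques, N m; "position": TCP position; "orientation": TCP orientation; "wrist_force": force on the tool from outside, world axes, zero at the start; "ft_torque": the same for the moment, N m; "gripper_width": finger opening in m; "grip_force": force on a finger pad.
Only numpy, scipy, OpenCV 4.12 (cv2) and the standard library are available. Lean on these libraries where they do the work, as an engineer would, in place of code of your own. Each camera call takes 0.05 s, during which the arm holds its last target. There are 200 camera calls.

## Working session

There is one attempt and no reset: what is moved stays moved. The work goes in short steps, each a Python script; the robot and the scene stay as the last script left them, time stands still between calls to the robot, and variables do not carry over. Pictures are saved under pics/ and viewed, at most 10 in all, crops included, and the job is handed in when it is done.

```bash
mkdir -p pics; cat > h.py <<'E'
import numpy as np, cv2
from workcell import bot, hand, kinematics, get_obs, vision, hand_in
def cam(n):
    c=vision.read_camera(n); return c
def save(c,f,crop=None,s=1):
    im=c["frame"][:,:,::-1]
    if crop: x0,y0,x1,y1=crop; im=im[y0:y1,x0:x1]
    cv2.imwrite(f,cv2.resize(im,None,fx=s,fy=s,interpolation=cv2.INTER_CUBIC))
def P(c,uv,z):
    "pixel -> world at height z"
    K,d,V=[np.array(c[k],float) for k in("intrinsics","dist","view")]
    n=cv2.undistortPoints(np.array([[uv]],float),K,d)[0,0]
    R,t=V[:3,:3],V[:3,3]; o=-R.T@t; r=R.T@np.array([n[0],n[1],1])
    return o+r*(z-o[2])/r[2]
def px(c,p):
    K,d,V=[np.array(c[k],float) for k in("intrinsics","dist","view")]
    return cv2.projectPoints(np.array(p,float).reshape(-1,1,3),cv2.Rodrigues(V[:3,:3])[0],V[:3,3],K,d)[0][:,0]
def down(a):
    "tool down, closing line (y) along world angle a"
    from scipy.spatial.transform import Rotation as R
    y=np.array([np.cos(a),np.sin(a),0]);z=np.array([0,0,-1.]);x=np.cross(y,z)
    return R.from_matrix(np.c_[x,y,z]).as_quat()
E
python3 - <<'E'
from h import *
for n in("scene","top"):
    c=cam(n); save(c,f"pics/{n}0.png",s=1.25)
    V=c["view"];print(n,-V[:3,:3].T@V[:3,3],c["intrinsics"][0][0])
o=get_obs();print(o["time_s"],o["orientation"])
E
```

```text
scene [-0.58784325 -1.0116619   0.88495638] 440.68586478998014
top [0.28736139 0.06759438 1.27839398] 368.49694290670953
0.1 [ 9.88936360e-01  1.48339126e-01 -7.89508094e-05 -6.10780651e-04]
```

View pics/scene0.png

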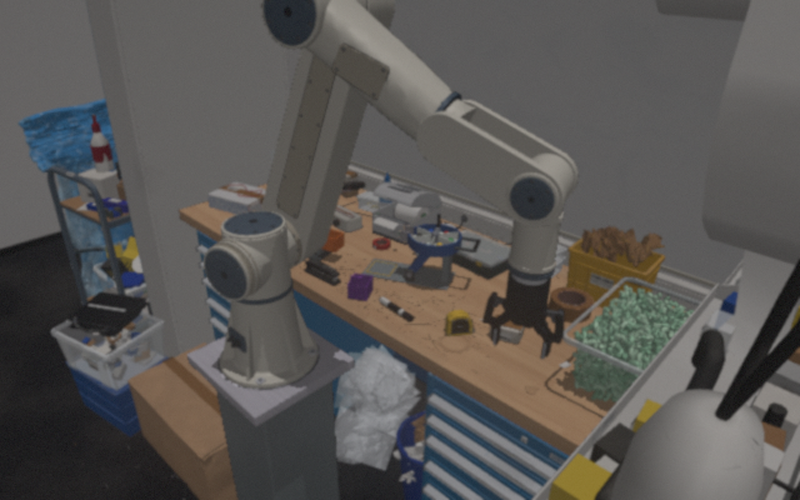

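View pics/top0.png

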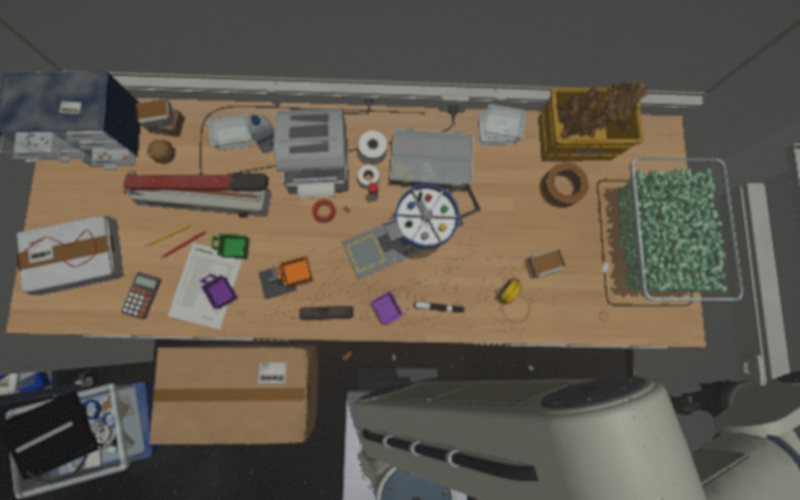

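The top view shows the orange cup at about (295,271) on its dark stand, to its left. The green cup at (233,246) and the purple ones at (218,291) and (386,308) are look-alikes. The carousel drum is at (426,216), the square at (366,252) and the tipping bar at (468,200). I'll enlarge the work area to confirm.

```bash
python3 - <<'E'
from h import *
c=cam("top"); save(c,"pics/crop1.png",(195,135,395,265),4)
E
```

```text
(no output)
```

View pics/crop1.png

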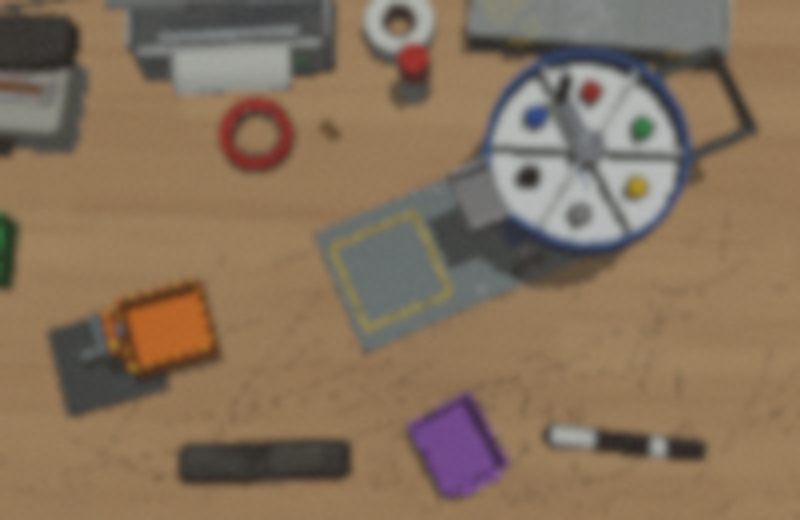

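Only one cup is orange: crop centre (168,328), with its tab and hook to the left at (110,340), so it fits the description. The drum is centred at (589,148), the red ball is at (591,92), the crank is near (563,88), and black at (528,177) is on the spout side. Next I'll fit the poses.

```bash
cat > fit.py <<'E'
from h import *
from scipy.optimize import least_squares
c=cam("top"); q=lambda u,v:np.array([u/4+195,v/4+135])
def T(p,L):
    L=np.atleast_2d(L); ca,sa=np.cos(p[2]),np.sin(p[2])
    return np.c_[p[0]+ca*L[:,0]-sa*L[:,1],p[1]+sa*L[:,0]+ca*L[:,1],L[:,2]]
D=P(c,q(589,148),.157); S=P(c,q(391.5,269),.005); B=P(c,q(732,92),.14)
print("drum",D,"sq",S,"bar",B,np.linalg.norm((D-S)[:2]),np.linalg.norm((D-B)[:2]))
y0=np.arctan2(*(D-S)[1::-1])
def pts(p): return px(c,T(p,[[0,0,.157],[-175,0,5],[-225,58,5],[-225,-58,5],[130,0,140]]/np.array([[1,1,1]]+[[1000]*3]*4)))
obs=np.array([q(589,148),q(391.5,269),q(317,235),q(367,352),q(732,92)])
r=least_squares(lambda p:(pts(p)-obs).ravel(),[D[0],D[1],y0]);print("carousel",r.x,np.degrees(r.x[2]),(pts(r.x)-obs).round(1).tolist())
C=r.x
for n,u,v in[("red",591,92),("blue",536,117),("green",642,128),("yel",637,187),("grey",578,214),("black",528,177)]:
    w=P(c,q(u,v),.142)-[C[0],C[1],0]; print(n,np.hypot(*w[:2]).round(3),np.degrees(np.arctan2(w[1],w[0])-C[2])%360)
for u,v in[(688,155),(490,151),(542,67),(628,232),(635,70),(540,225)]:
    w=P(c,q(u,v),.157)-[C[0],C[1],0]; print("div",np.hypot(*w[:2]).round(3),np.degrees(np.arctan2(w[1],w[0])-C[2])%60)
w=P(c,q(565,80),.206)-[C[0],C[1],0];print("crank",np.hypot(*w[:2]),np.degrees(np.arctan2(w[1],w[0])-C[2])%360)
# cup: orange mask
hsv=cv2.cvtColor(c["frame"],cv2.COLOR_RGB2HSV);m=cv2.inRange(hsv,(4,170,90),(16,255,255));m[:,:230-10]=0;m[:200]=0;m[235:]=0;m[:,252:]=0
ys,xs=np.nonzero(m);print("mask",len(xs),xs.min(),xs.max(),ys.min(),ys.max())
oc=np.array([q(120,300),q(203,284),q(217,355),q(137,375)])
def cp(p): return px(c,T(p,[[.035,-.03,.095],[-.035,-.03,.095],[-.035,.03,.095],[.035,.03,.095]]))
ctr=P(c,oc.mean(0),.095)
r=least_squares(lambda p:(cp(p)-oc).ravel(),[ctr[0],ctr[1],1.8]);print("cup",r.x,np.degrees(r.x[2]),(cp(r.x)-oc).round(1).tolist())
# overlay
im=cv2.resize(c["frame"][135:265,195:395,::-1],None,fx=4,fy=4,interpolation=cv2.INTER_CUBIC)
def poly(p,L,col):
    a=((px(c,T(p,np.array(L)))-[195,135])*4).astype(np.int32);cv2.polylines(im,[a],True,col,1)
th=np.linspace(0,6.28,60)
poly(C,np.c_[.081*np.cos(th),.081*np.sin(th),0*th+.157],(0,255,0))
poly(C,[[-.225,.058,.005],[-.225,-.058,.005],[.06,-.058,.005],[.06,.058,.005]],(0,0,255))
poly(C,[[.13,.031,.14],[.13,-.031,.14]],(255,0,255))
for z in(.095,.045):poly(r.x,[[.035,-.03,z],[-.035,-.03,z],[-.035,.03,z],[.035,.03,z]],(255,0,0))
poly(r.x,[[.035,-.018,.128],[.041,-.018,.128],[.041,.018,.128],[.035,.018,.128]],(0,255,255))
cv2.imwrite("pics/ov.png",im)
E
python3 fit.py
```

```text
drum [ 0.59746384 -0.03946832  0.157     ] sq [0.52485657 0.11898377 0.005     ] bar [ 0.65224523 -0.15670187  0.14      ] 0.17429537882374674 0.12940133686877298
carousel [ 0.59789552 -0.04033809 -1.13221095] -64.87090914904353 [[0.3, -0.1], [0.2, 0.4], [-0.7, -0.4], [-0.3, 0.3], [0.4, -0.2]]
red 0.05 62.757509670819054
blue 0.051 121.09498993603368
green 0.048 1.4009830088845572
yel 0.048 299.9252505923243
grey 0.051 236.10314027521764
black 0.052 179.03200484200465
div 0.078 31.952293549820194
div 0.079 38.53480015478888
div 0.076 35.64557546662667
div 0.074 28.94978605051294
div 0.074 36.22394045817693
div 0.074 33.51646246753086
crank 0.04587362789358546 96.71376938431666
mask 384 221 248 206 227
cup [0.45491256 0.29259159 1.82465243] 104.5448834495724 [[-0.2, 0.6], [0.4, -0.3], [0.6, -0.1], [-0.9, -0.2]]
```

View pics/ov.png

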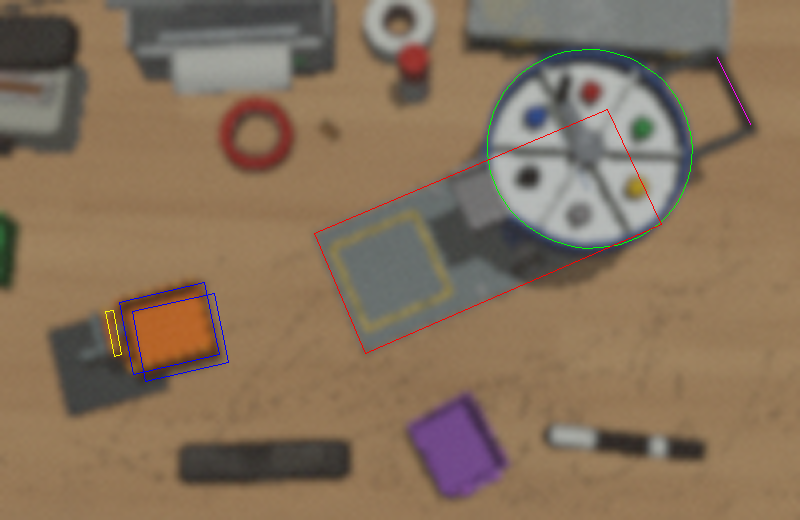

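The overlay fits to within 1 px: drum, plate and cup all match the given sizes. The rotor is at about +0.08 rad, and red is at 60° so it needs about +115° of turn. Now the cup: its tab will face away from the spout, which puts its yaw at carousel yaw + π.

```bash
cat >> h.py <<'E'
CAR=np.array([.5979,-.0403,-1.1322]); CUP=np.array([.4549,.2926,1.8247])
def cw(x,y,z,p=CAR): return np.array([p[0]+np.cos(p[2])*x-np.sin(p[2])*y,p[1]+np.sin(p[2])*x+np.cos(p[2])*y,z])
def st(s=""):
    o=get_obs();print(s,round(o["time_s"],2),o["position"].round(4) if hasattr(o["position"],"round") else o["position"],"F",np.round(o["wrist_force"],1),"w",round(o["gripper_width"],4),"g",np.round(o["grip_force"],1))
E
python3 - <<'E'
from h import *
print(bot.tcp_to_tips)
q=down(CUP[2]-np.pi/2)
bot.reach(cw(0,0,.19,CUP),q); st("above")
bot.servo_line(cw(0,0,.083,CUP),velocity=.12); st("down")
hand.move_gripper(.05,40); st("grip")
bot.servo_line(cw(0,0,.095,CUP),velocity=.05); st("lift")
save(cam("top"),"pics/lift.png",(195,135,395,265),3)
bot.servo_line(cw(-.045,0,.095,CUP),velocity=.06); st("off")
save(cam("scene"),"pics/off.png",(200,130,420,290),3)
E
```

```text
0.017
above 3.46 [0.4553 0.2921 0.19  ] F [-1.4 -0.4  0.3] w 0.0852 g 0.0
down 4.5 [0.4553 0.2929 0.0836] F [-0.3  0.3  0.3] w 0.0849 g 0.0
grip 4.85 [0.4556 0.2928 0.0838] F [ 1.9 -3.1  5.6] w 0.06 g 43.4
lift 5.24 [0.4548 0.2927 0.0952] F [-0.3 -0.3 -1.2] w 0.0602 g 42.9
off 6.19 [0.4663 0.2492 0.095 ] F [ 0.3 -0.2 -0.8] w 0.0601 g 42.9
```

View pics/off.png

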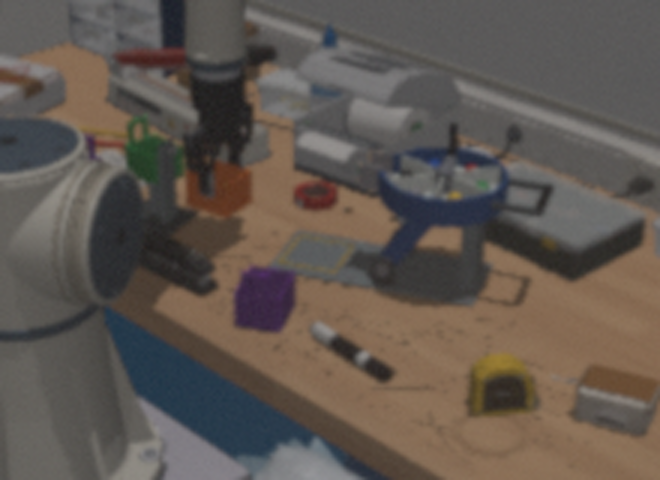

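The cup is in the gripper at (218,188) and clear of the stand at (165,180). Next I place it.

```bash
python3 - <<'E'
from h import *
q=down(CAR[2]+np.pi/2)
bot.servo_line(cw(-.06,0,.13,CUP),velocity=.15)
bot.servo_line(cw(-.175,0,.13),q,velocity=.12); st("over")
bot.servo_line(cw(-.175,0,.055),velocity=.1); st()
bot.servo_line(cw(-.175,0,.0445),velocity=.03); st("down")
hand.move_gripper(.08); st("open")
bot.servo_line(cw(-.175,0,.2),velocity=.15)
bot.reach(cw(-.02,.18,.27),down(CAR[2]+np.pi/2)); st()   # clear of the top view?
c=cam("top");save(c,"pics/placed.png",(255,120,395,225),5)
E
```

```text
over 7.86 [0.5233 0.1185 0.1298] F [ 0.2 -0.1 -1.2] w 0.0599 g 42.9
 8.76 [0.524  0.1183 0.0554] F [ 0.4  0.4 -2. ] w 0.06 g 42.9
down 9.26 [0.5239 0.1181 0.0448] F [-1.8 -1.6  5. ] w 0.0604 g 41.3
open 9.59 [0.5235 0.1181 0.0444] F [ 0.4 -0.8  0.4] w 0.0797 g 0.0
 11.75 [0.7512 0.0546 0.2688] F [-0.4 -0.3  0.7] w 0.08 g 0.0
```

View pics/placed.png

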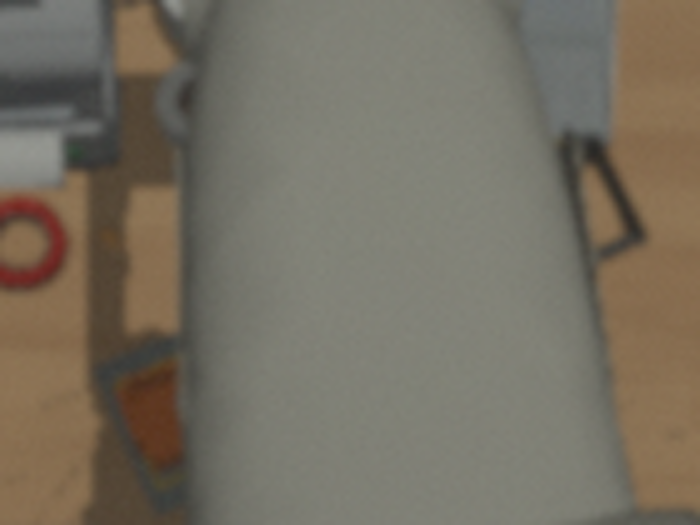

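The arm blocks most of the view, but the cup at (150,420) sits inside the plate's yellow square. Now I turn the crank from 95° to 210°, with the tool turning along with it.

```bash
cat > crank.py <<'E'
from h import *
def cp(phi,z): f=np.radians(phi); return cw(.045*np.cos(f),.045*np.sin(f),z), down(CAR[2]+f-np.pi/2)
def turn(a,b,n):
    for f in np.linspace(a,b,n+1)[1:]:
        p,q=cp(f,.192); bot.servo_line(p,q,velocity=.04)
E
python3 - <<'E'
from crank import *
p,q=cp(95,.25)
hand.move_gripper(.045,25)
bot.reach(p,q); st("above")
bot.servo_line(cp(95,.192)[0],velocity=.08); st("at")
hand.move_gripper(.005,25); st("grip")
turn(95,210,10); st("turned")
hand.move_gripper(.045); st("open")
bot.servo_line(cp(210,.27)[0],velocity=.12)
bot.reach([.45,-.35,.27],down(CAR[2])); st()
c=cam("top");save(c,"pics/turned.png",(255,140,395,245),5)
E
```

```text
above 13.48 [ 0.6372 -0.0176  0.2502] F [-0.1 -0.5  0.1] w 0.0453 g 0.0
at 14.36 [ 0.6372 -0.0177  0.1924] F [-0.2 -0.  -0.1] w 0.0449 g 0.0
grip 14.75 [ 0.6371 -0.0177  0.1926] F [-0.8 -0.2  2.5] w 0.0113 g 24.8
turned 18.5 [ 0.5622 -0.0151  0.1925] F [ 5.8 -2.4  4. ] w 0.0109 g 25.1
open 18.93 [ 0.5604 -0.0145  0.1915] F [-0.6  0.2 -0.7] w 0.0447 g 0.0
 21.05 [ 0.4502 -0.3494  0.2696] F [-0.1  0.2 -0.2] w 0.0448 g 0.0
```

View pics/turned.png

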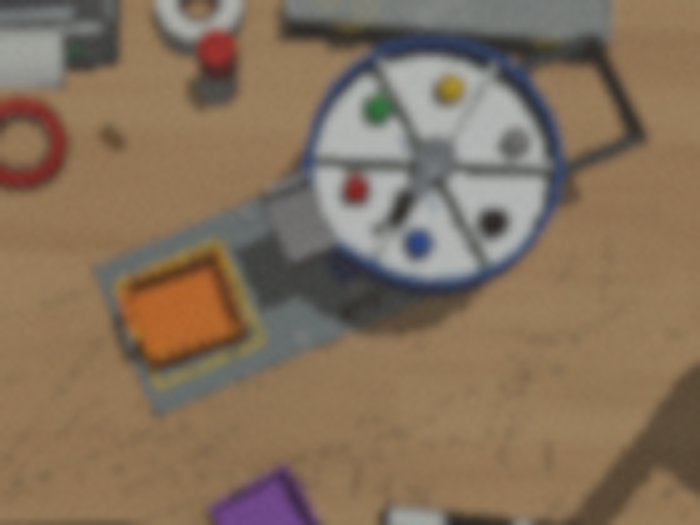

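Red is at (355,188), the compartment facing the spout at (300,220), and the cup is on the square at (183,310). Now I tip by the bar.

```bash
cat > tip.py <<'E'
from h import *
def bp(t,dz=0):
    x=.195*np.cos(t)-.11*np.sin(t)-.065; z=.195*np.sin(t)+.11*np.cos(t)+.03
    return cw(x,0,z-.002+dz)
E
python3 - <<'E'
from tip import *
q=down(CAR[2])
for t in(0,.35,.7):
    print(kinematics.solve_ik(bp(t),q))
bot.reach(bp(0,.09),q); st("above")
bot.servo_line(bp(0),velocity=.1); st("at")
hand.move_gripper(.005,50); st("grip")
for t in np.linspace(0,.7,9)[1:]: bot.servo_line(bp(t),velocity=.065); st(round(t,2))
bot.dwell(.8); save(cam("scene"),"pics/tip.png",(270,150,410,250),5)
for t in np.linspace(.7,0,9)[1:]: bot.servo_line(bp(t),velocity=.065)
st("level")
E
```

```text
[-2.39585701e-01  5.35311783e-01  1.61314544e+00 -4.44089210e-16
  9.93135430e-01  8.92614299e-01]
[-1.79464981e-01  4.27440426e-01  1.64033561e+00 -4.44089210e-16
  1.07381662e+00  9.52735019e-01]
[-8.89538530e-02  3.33459508e-01  1.68655510e+00 -4.44089210e-16
  1.12157804e+00  1.04324615e+00]
above 22.19 [ 0.6526 -0.1588  0.2282] F [-0.1 -0.2  0.4] w 0.0451 g 0.0
at 23.24 [ 0.6536 -0.1581  0.1387] F [-0.6 -0.4 -0.5] w 0.045 g 0.0
grip 23.65 [ 0.6523 -0.1558  0.1387] F [-3.8 10.5  8.1] w 0.0102 g 48.8
0.09 24.1 [ 0.6483 -0.1471  0.1544] F [ 0.8  6.4 -3. ] w 0.0101 g 49.1
0.18 24.55 [ 0.6432 -0.1364  0.1711] F [-0.1  6.7 -3.1] w 0.0103 g 49.2
0.26 25.0 [ 0.6377 -0.1249  0.1859] F [ 0.5  5.8 -2. ] w 0.01 g 49.2
0.35 25.45 [ 0.6321 -0.1128  0.199 ] F [ 1.2  4.1 -1.7] w 0.0102 g 49.3
0.44 25.9 [ 0.6259 -0.0995  0.2111] F [ 0.9 -1.2  3.8] w 0.0097 g 49.5
0.52 26.35 [ 0.6192 -0.0852  0.222 ] F [ 0.1 -3.8  9.4] w 0.0102 g 49.6
0.61 26.8 [ 0.6121 -0.07    0.2317] F [-0.3 -6.7 12.4] w 0.0104 g 49.6
0.7 27.25 [ 0.6044 -0.0534  0.2397] F [-3.  -5.5 15.2] w 0.01 g 52.1
level 31.7 [ 0.6522 -0.1561  0.1396] F [-9.7 16.2 29. ] w 0.0098 g 55.3
```

```bash
python3 - <<'E'
from tip import *
hand.move_gripper(.045); st("open")
bot.servo_line(bp(0,.1),velocity=.12)
bot.reach([.45,-.35,.27],down(CAR[2])); st()
a=cam("top")["frame"][140:245,255:395];b=cam("scene")["frame"][150:255,270:410]
im=np.vstack([a,b])[:,:,::-1]
cv2.imwrite("pics/end.png",cv2.resize(np.hstack([a,b])[:,:,::-1],None,fx=2.85,fy=4.5,interpolation=cv2.INTER_CUBIC))
E
```

```text
open 32.12 [ 0.6526 -0.1585  0.1371] F [ 0.5 -0.6  0.1] w 0.0448 g 0.0
 34.2 [ 0.4508 -0.3496  0.2698] F [0.4 0.  0.7] w 0.045 g 0.0
```

View pics/end.png

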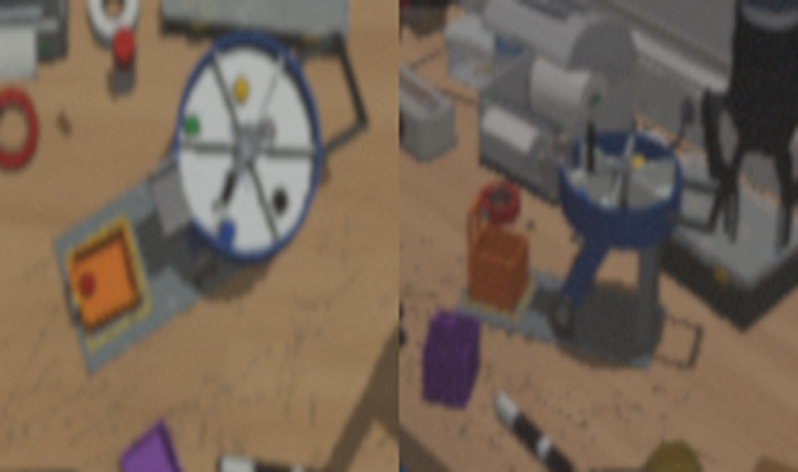

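The red ball is in the cup at (87,286), the other five are still in the drum, and the bar is back where it was when level.

```bash
python3 -c "
from h import *
print(hand_in())"
```

```text
the job is handed in; nothing more can be done
None
```

The job is handed in at about 34 s: the orange cup stands upright on the yellow square with only the red ball in it, the carousel is back level, and the other five balls are still in the drum.

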